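# Sweep the salvaged components into the catch tray

### The arm

A 6-joint arm with a two-finger parallel gripper is mounted at the origin on the work surface. World frame = base frame: x ahead of the robot, y to its left, z up, the work surface at z = 0. Lengths are in mm, angles in rad, forces in N, time in s.
With the tool pointing down it reaches from about 400 to 925 mm from the base axis. Payload 12.5 kg.
Tool frame: the origin (TCP) lies midway between the tips of the shut fingers; the grasp point (between the pads) lies 19 mm behind it; z points along the fingers, y is the line along which they close (so a half turn about z gives the same grasp; the last joint's range is limited). The gripper opens to 95 mm and grips with 3 to 60 N. Pads are 20 mm wide; open, the fingers measure 119 mm over their backs; the gripper's body (75 mm by 180 mm) begins 59 mm behind the grasp point.
Start: joints at [-1.408, 0.491, 1.559, -0, 1.092, -0.106], TCP at [166.007, -602.568, 214.661] pointing down, gripper open.
Joint ranges: [-3.1, 3.1], [-0.84, 2.19], [0.05, 2.79], [-1.13, 4.28], [0.06, 2.93], [-2.69, 2.69]. Speed limits (rad/s): [2.22, 2.22, 2.79, 3.14, 3.14, 3.14].

### API

Orientations are given as [roll, pitch, yaw] about the fixed x, y, z axes, in that order (R = Rz(yaw) Ry(pitch) Rx(roll)).
In Python, from cell import env gives the robot as it stands.
- The arm moves only by the shell command python3 -m inch 'ROWS'. ROWS is JSON, a list of rows, each a list of 7 numbers: the turn, a rotation vector about the tool's x, y, z in rad, then the shift along the tool's x, y, z in cm, then the closure, from -1 (fully open) to 1 (shut). A call has 1 to 20 rows; each row shifts and turns the commanded pose from where the row before left it, along the tool's axes as they then stand; what a row does not reach is not made up. A row lasts 1/8 s, in which the tool goes at most 62.5 mm and 10.7 degrees, less where a joint would pass 70% of its speed; a pose out of reach is approached as far as the arm can. A call with a gripper value outside its range is refused whole. The fingers move at their own pace and stop on an object; the grip force is fixed at half the most. Time passes only in rows, so rows that do not move let the fingers close. It gives the time, the measured TCP pose, the force, the opening and the grip force at its end, in the units of the state.
- env.state(): the state, without advancing time (a new reading comes with each control period).
- env.read_camera(name): name is "scene" or "top" or "wrist"; returns a dict with "img" (384x512x3 uint8, red, green, blue), "depth" (384x512 float32, mm along the optical axis (not along the pixel's ray), 0 where there is no reading), "fx", "fy", "cx", "cy" (pixels), "position" and "orientation" of the camera in the world. Camera axes: x right, y down, z forward; pixel columns grow to the right and rows downward; lengths in mm; the calibration is good to about 2 mm. A picture is of the moment at which its call begins.
- env.job_done(): hands the job in; it is judged then, once.
Trained networks look in a picture, given as the dict that the camera call returned (one of the last four; its "shot" number tells which), for a name from the list of things; names that differ only in an ending like _2 or _b are one class to them, and where a whole thing is asked for, a point or a joint stands for the part that bears it (a point fixed in the world has none). Each returns a list of dicts, best first, with "score" (0 to 1); they miss things now and then, are a little off and sometimes report something else, mostly with a low value. They report only what shows in the picture. A call takes as long as a camera call.
- env.find_in(picture, target): "centre" ([x, y, z] in mm, in the coordinates of the camera as it stood for that picture, good to about 4 mm: the middle of the surface that is visible of it).
- env.trace(picture, target): "mask" (384x512 bool, what is visible of it).
The state is a dict: "t": time; "joints": joint angles; "qvel": joint speeds; "tau": joint torques, N m; "eef_pos": TCP position; "tcp_rot": TCP orientation; "ft_force": force on the tool from outside, world axes, zero at the start; "moment": the same for the moment, N m; "opening": opening from 0.0 (shut) to 1.0 (fully open); "grip_force": force on a finger pad.
Only numpy, scipy, OpenCV 4.12 (cv2) and the standard library are available. Lean on these libraries where they do the work, as an engineer would, in place of code of your own. Each camera call takes 0.05 s, during which the arm holds its last target. There are 200 camera calls.

### The job

Clear the repair table: using the fingers as a broom, gently sweep the three salvaged components (the relay, the finned heat sink and the ring coil) across the table through the open side of the grey catch tray until each is wholly inside it. Keep them flat on the table: push them only, without pinching, lifting, tipping, flicking or ramming them, and leave everything else where it is.

Things in the scene. Friction and masses are not known exactly. Their poses are not given: they have to be found in the camera images.
- tray: Sizes in mm. Grey catch tray fixed to the table on the robot's left: three walls, 30 tall, 8 thick, round an inside of 200 (x) by 130 (y). Back wall at +y, side walls at +x and -x; the -y side is the open mouth, without sill: the table runs in level. Origin at table height, centre of the inside: mouth line at y = -65, back wall's inner face at y = +65. Turned up to 15 degrees.
- relay: blue plastic block 36 (x) x 30 (y) x 18 mm tall, three thin pins, 4 mm long and only for show, on its +y face. Loose, about 20 to 45 g, slides on the table when pushed (friction about that of plastic on wood). Origin at the centre of its underside, z up.
- heatsink: finned aluminium heat sink 38 (x) x 34 (y) x 18 mm tall, fins upright along x; it touches like a solid block. Loose, about 20 to 45 g, slides on the table when pushed (friction about that of plastic on wood). Origin at the centre of its underside, z up.
- coil: ring coil, copper wire wound on a yellow ring, lying flat, 40 mm across and 18 mm tall; it touches like a solid disc. Loose, about 20 to 45 g, slides on the table when pushed (friction about that of plastic on wood). Origin at the centre of its underside, z up.
- spool: Bystander, to be left alone: small steel spool, 38 across and 34 tall, standing upright; origin at the centre of its underside (mm).
- jar: Bystander, to be left alone: small amber jar with white cap, 36 across and 50 tall, standing; origin at the centre of its underside (mm).
- screwdriver: Bystander, to be left alone: screwdriver lying on the table on the far side of the components as seen from the robot, 200 long along its x axis, handle 26 across and 100 long at -x; origin under the middle of its length (mm).
- tape: Bystander, to be left alone: black tape roll lying flat, 70 across and 19 tall; origin at the centre of its underside (mm).
- cup: Bystander, to be left alone: paper cup, 76 across the rim and 85 tall; origin at the centre of its underside (mm).

How it is judged (in metres and radians):
At the end, for the whole second after the job is handed in: The relay, heat sink and coil each lie flat on the table (underside within 6 mm, tilt under 0.2 rad) and at rest inside the tray: origin at least 15 mm past the mouth line and between the walls. No bystander is more than 20 mm from where it started (y of relay in the frame of tray between -0.05 and 0.065 m and x of relay in the frame of tray between -0.1 and 0.1 m and height (world z) of each of relay, heatsink, coil below 0.006 m and angle between each of relay, heatsink, coil's own z axis and vertical below 0.2 rad and linear speed of each of relay, heatsink, coil below 0.01 m/s and y of heatsink in the frame of tray between -0.05 and 0.065 m and x of heatsink in the frame of tray between -0.1 and 0.1 m and y of coil in the frame of tray between -0.05 and 0.065 m and x of coil in the frame of tray between -0.1 and 0.1 m and distance of each of spool, jar, screwdriver, tape, cup from where it was at the start of the episode below 0.02 m); the robot touches nothing.
It fails at once if a component is lifted, carried or tipped over (underside more than 12 mm above the table) (height (world z) of any of relay, heatsink, coil above 0.012 m).
It fails at once if a component is pinched or rammed (more than 15 N from the fingers) (contact force between the fingers and relay above 15 N or contact force between the fingers and heatsink above 15 N or contact force between the fingers and coil above 15 N).
It fails at once if a component is flicked (faster than 0.5 m/s) (linear speed of any of relay, heatsink, coil above 0.5 m/s).
It fails at once if a bystander is disturbed (moved more than 20 mm) (distance of any of spool, jar, screwdriver, tape, cup from where it was at the start of the episode above 0.02 m).
It also fails if it takes over 70 s, if anything falls off the work surface, if the arm or the gripper's body presses on something with over 40 N, if the wrist force passes 120 N, or if a joint passes its speed limit or range.

## Working session

There is one attempt and no reset: what is moved stays moved. The work goes in short steps, Python scripts to look and compute and a shell command to move; the robot and the scene stay as the last step left them, time stands still between calls to the robot, and variables do not carry over. Pictures are saved under pics/ and viewed, at most 10 in all, crops included, and the job is handed in when it is done.

```bash
mkdir -p pics; cat > h.py <<'E'
import numpy as np, cv2
from cell import env
from scipy.spatial.transform import Rotation as R
def T(p): 
    o=np.array(p['orientation'],float)
    return R.from_euler('xyz',o).as_matrix() if o.size==3 else (o if o.shape==(3,3) else None)
def cloud(p):
    d=p['depth'];v,u=np.mgrid[:384,:512]
    c=np.stack([(u-p['cx'])/p['fx']*d,(v-p['cy'])/p['fy']*d,d],-1)
    return c@T(p).T+np.array(p['position'])
def save(p,n): cv2.imwrite('pics/'+n,p['img'][...,::-1])
def report(p,names):
    W=cloud(p)
    for n in names:
        for m in env.trace(p,n)[:1]:
            k=m['mask']&(p['depth']>0); q=W[k]
            if len(q)<10: continue
            top=q[q[:,2]>np.percentile(q[:,2],90)-6]
            (c,s,a)=cv2.minAreaRect(top[:,:2].astype(np.float32))
            vu=np.argwhere(k).mean(0)
            print(n,round(m['score'],2),'px',vu[::-1].round(),'rect c',np.round(c,0),'size',np.round(s,0),'ang',round(a),'zmax',round(np.percentile(q[:,2],95)))
E
python3 - <<'E'
from h import *
for cam in ['top','scene']:
    p=env.read_camera(cam);save(p,cam+'0.png');print(cam,p['position'],p['orientation'])
    report(p,['tray','relay','heatsink','coil','spool','jar','screwdriver','tape','cup'])
s=env.state();print(s['eef_pos'],s['tcp_rot'],s['t'])
E
```

```text
top [465.37662611 -48.81106117 828.64160272] [-2.9972603  -0.02644149 -1.56298035]
tray 0.59 px [128. 215.] rect c [522. 222.] size [139. 216.] ang 85 zmax 32
relay 0.7 px [278. 160.] rect c [ 654. -123.] size [30. 33.] ang 4 zmax 22
heatsink 0.53 px [274. 207.] rect c [ 542. -113.] size [34. 36.] ang 10 zmax 22
coil 0.73 px [281. 252.] rect c [ 438. -128.] size [32. 35.] ang 0 zmax 20
spool 0.74 px [349. 230.] rect c [ 489. -287.] size [36. 34.] ang 66 zmax 38
jar 0.59 px [347. 177.] rect c [ 612. -284.] size [31. 31.] ang 27 zmax 54
screwdriver 0.78 px [270. 119.] rect c [ 755. -118.] size [23. 99.] ang 1 zmax 29
tape 0.76 px [393. 193.] rect c [ 577. -394.] size [67. 67.] ang 44 zmax 23
cup 0.89 px [405. 265.] rect c [ 414. -391.] size [75. 72.] ang 90 zmax 88
scene [1068.40515269 -455.26198358  872.81990723] [-2.50178033 -0.01599852  0.91120137]
tray 0.97 px [318. 134.] rect c [520. 219.] size [141. 218.] ang 85 zmax 27
relay 0.65 px [257. 217.] rect c [ 653. -129.] size [30. 36.] ang 2 zmax 18
heatsink 0.58 px [236. 189.] rect c [ 541. -119.] size [35. 35.] ang 8 zmax 17
coil 0.5 px [212. 168.] rect c [ 438. -135.] size [30. 33.] ang 57 zmax 15
spool 0.57 px [175. 205.] rect c [ 489. -292.] size [33. 33.] ang 31 zmax 34
jar 0.59 px [199. 235.] rect c [ 611. -290.] size [30. 30.] ang 7 zmax 50
screwdriver 0.92 px [284. 240.] rect c [ 755. -122.] size [ 21. 100.] ang 2 zmax 25
tape 0.78 px [154. 252.] rect c [ 578. -401.] size [69. 67.] ang 37 zmax 19
cup 0.8 px [124. 199.] rect c [ 414. -396.] size [71. 76.] ang 87 zmax 83
[ 166.01398138 -602.56694102  214.6707945 ] [ 3.14148768e+00 -1.19915451e-05  2.68799867e-01] 1.0
```

View pics/top0.png

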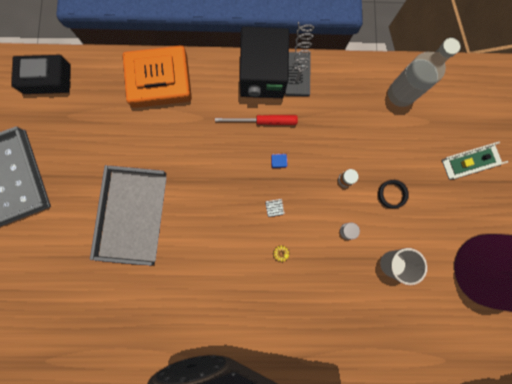

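The top view agrees with the networks: relay (278,160), heat sink (274,207), coil (281,252). The tray is at (128,215) with its mouth on the right, turned about -5°. I'll start with the relay: turn the tool to yaw 1.77, then move behind it.

```bash
cat > rel.py <<'E'
import sys,numpy as np
from cell import env
s=env.state();p=s['eef_pos'];y=s['tcp_rot'][2]
t=np.array([float(a) for a in sys.argv[1:4]])
d=t-p;print('pos',p.round(1),'rot',np.round(s['tcp_rot'],3),'t',round(s['t'],2),'F',np.round(s['ft_force'],1),'open',round(s['opening'],2))
print('tool shift cm',np.round([(np.cos(y)*d[0]+np.sin(y)*d[1])/10,(np.sin(y)*d[0]-np.cos(y)*d[1])/10,-d[2]/10],2))
E
python3 -m inch '[[0,0,-0.167,0,0,0,0.66],[0,0,-0.167,0,0,0,0.66],[0,0,-0.167,0,0,0,0.66],[0,0,-0.167,0,0,0,0.66],[0,0,-0.167,0,0,0,0.66],[0,0,-0.167,0,0,0,0.66],[0,0,-0.167,0,0,0,0.66],[0,0,-0.167,0,0,0,0.66],[0,0,-0.167,0,0,0,0.66]]'
python3 -m inch '[[0,0,0,2.5,4.4,0,0.66],[0,0,0,2.5,4.4,0,0.66],[0,0,0,2.5,4.4,0,0.66],[0,0,0,2.5,4.4,0,0.66],[0,0,0,2.5,4.4,0,0.66],[0,0,0,2.5,4.4,0,0.66],[0,0,0,2.5,4.4,0,0.66],[0,0,0,2.5,4.4,0,0.66],[0,0,0,2.5,4.4,0,0.66],[0,0,0,2.5,4.4,0,0.66],[0,0,0,2.5,4.4,0,0.66],[0,0,0,2.5,4.4,0,0.66],[0,0,0,2.5,4.4,0,0.66],[0,0,0,0,0,0,0.66]]'
python3 rel.py 663 -172 6
```

```text
t: 2.12
eef_pos: [166.0, -602.6, 214.7]
tcp_rot: [-3.142, 0.0, 1.777]
ft_force: [0.2, 0.3, -0.3]
opening: 0.181
grip_force: 0.0
t: 3.88
eef_pos: [663.4, -167.3, 214.0]
tcp_rot: [3.142, -0.0, 1.775]
ft_force: [-0.9, -0.6, -0.2]
opening: 0.168
grip_force: 0.0
pos [ 663.4 -167.3  214. ] rot [ 3.142 -0.     1.775] t 3.88 F [-0.9 -0.6 -0.2] open 0.17
tool shift cm [-0.45 -0.13 20.8 ]
```

```bash
python3 -m inch '[[0,0,0,-0.3,0,4,0.66],[0,0,0,-0.3,0,4,0.66],[0,0,0,0,0,4,0.66],[0,0,0,0,0,4,0.66],[0,0,0,0,0,3,0.66],[0,0,0,0,0,1.3,0.66],[0,0,0,0,0,0.5,0.66],[0,0,0,0,0,0,0.66]]'
python3 rel.py 592 183 6
python3 - <<'E'
from h import *
p=env.read_camera('scene');save(p,'s1.png');report(p,['relay'])
c=p['img'][130:300,170:350];cv2.imwrite('pics/s1c.png',cv2.resize(c,None,fx=3,fy=3)[...,::-1])
E
```

```text
t: 4.88
eef_pos: [663.1, -176.1, 7.4]
tcp_rot: [3.141, 0.001, 1.772]
ft_force: [-0.8, 0.0, 0.3]
opening: 0.169
grip_force: 0.0
pos [ 663.1 -176.1    7.4] rot [3.141e+00 1.000e-03 1.772e+00] t 4.88 F [-0.8  0.   0.3] open 0.17
tool shift cm [36.61  0.2   0.14]
relay 0.48 px [259. 218.] rect c [ 723. -175.] size [26.  3.] ang 87 zmax 126
```

View pics/s1c.png

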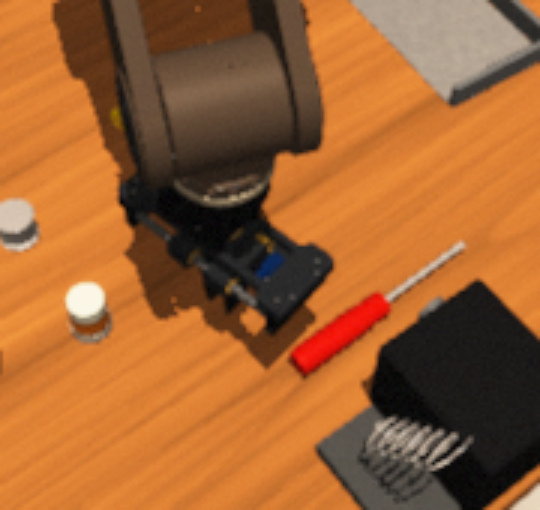

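The fingers are at about (220,290) in the crop, with the blue relay just ahead of them at (268,265). I'll push gently and check partway.

```bash
python3 -m inch '[[0,0,0,0.6,0,0,0.66],[0,0,0,0.6,0,0,0.66],[0,0,0,0.6,0,0,0.66],[0,0,0,0.6,0,0,0.66],[0,0,0,0.8,0,0,0.66],[0,0,0,1,0,0,0.66],[0,0,0,1.2,0,0,0.66],[0,0,0,1.2,0,0,0.66],[0,0,0,1.2,0,0,0.66],[0,0,0,1.2,0,0,0.66],[0,0,0,1.2,0,0,0.66],[0,0,0,1.2,0,0,0.66],[0,0,0,1.2,0,0,0.66],[0,0,0,0.8,0,0,0.66],[0,0,0,0.4,0,0,0.66]]'
python3 rel.py 592 183 6
python3 - <<'E'
from h import *
for c in ['wrist','top']:
    p=env.read_camera(c);save(p,c+'2.png');report(p,['relay'])
E
```

```text
t: 6.85
eef_pos: [635.2, -40.1, 6.6]
tcp_rot: [-3.142, 0.0, 1.772]
ft_force: [-0.5, -0.8, -1.1]
opening: 0.172
grip_force: 0.1
pos [635.2 -40.1   6.6] rot [-3.142  0.     1.772] t 6.85 F [-0.5 -0.8 -1.1] open 0.17
tool shift cm [22.72  0.23  0.06]
relay 0.79 px [247. 185.] rect c [627. -10.] size [30. 36.] ang 12 zmax 19
```

View pics/wrist2.png

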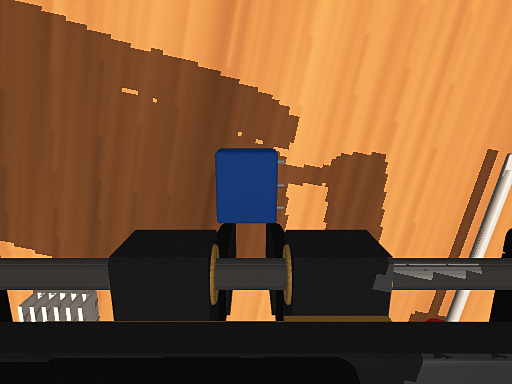

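The relay is square on both fingertips, at (247,185) in the wrist view. Carrying on into the tray.

```bash
python3 -m inch '[[0,0,0,0.6,0,0,0.66],[0,0,0,1,0,0,0.66],[0,0,0,1.2,0,0,0.66],[0,0,0,1.2,0,0,0.66],[0,0,0,1.2,0,0,0.66],[0,0,0,1.2,0,0,0.66],[0,0,0,1.2,0,0,0.66],[0,0,0,1.2,0,0,0.66],[0,0,0,1.2,0,0,0.66],[0,0,0,1.2,0,0,0.66],[0,0,0,1.2,0,0,0.66],[0,0,0,1.2,0,0,0.66],[0,0,0,1.2,0,0,0.66],[0,0,0,1.2,0,0,0.66],[0,0,0,1.2,0,0,0.66],[0,0,0,1.2,0,0,0.66],[0,0,0,1.2,0,0,0.66],[0,0,0,1.2,0,0,0.66],[0,0,0,0.9,0,0,0.66],[0,0,0,0.6,0,0,0.66]]'
python3 rel.py 592 183 6
python3 - <<'E'
from h import *
p=env.read_camera('wrist');save(p,'wrist3.png');report(p,['relay','tray'])
E
```

```text
t: 9.55
eef_pos: [590.6, 178.5, 6.6]
tcp_rot: [-3.142, 0.0, 1.772]
ft_force: [-0.2, 0.9, 0.6]
opening: 0.17
grip_force: 0.2
pos [590.6 178.5   6.6] rot [-3.142  0.     1.772] t 9.55 F [-0.2  0.9  0.6] open 0.17
tool shift cm [0.41 0.23 0.06]
relay 0.8 px [247. 185.] rect c [583. 208.] size [30. 36.] ang 11 zmax 19
tray 0.68 px [177. 113.] rect c [580. 242.] size [ 89. 100.] ang 85 zmax 30
```

View pics/wrist3.png

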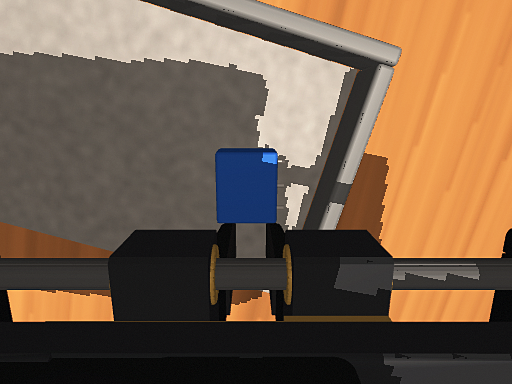

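The relay is well inside, at (247,185) in the wrist view, clear of the side wall. Backing off, lifting and moving behind the heat sink.

```bash
python3 -m inch '[[0,0,0,-1,0,0,0.66],[0,0,0,-2,0,0,0.66],[0,0,0,0,0,-4,0.66],[0,0,0,0,0,-4,0.66],[0,0,0.142,0,0,0,0.66],[0,0,0,-4,-0.9,0,0.66],[0,0,0,-4,-0.9,0,0.66],[0,0,0,-4,-0.9,0,0.66],[0,0,0,-4,-0.9,0,0.66],[0,0,0,-4,-0.9,0,0.66],[0,0,0,-4,-0.9,0,0.66],[0,0,0,-4,-0.9,0,0.66],[0,0,0,-3,-0.7,0,0.66],[0,0,0,0,0,0,0.66]]'
python3 rel.py 544 -167 6
python3 - <<'E'
from h import *
p=env.read_camera('wrist');report(p,['heatsink','coil'])
p=env.read_camera('top');report(p,['relay'])
E
```

```text
t: 11.45
eef_pos: [544.4, -168.2, 86.6]
tcp_rot: [3.141, 0.0, 1.626]
ft_force: [0.1, -1.3, 0.2]
opening: 0.175
grip_force: 0.0
pos [ 544.4 -168.2   86.6] rot [3.141 0.    1.626] t 11.45 F [ 0.1 -1.3  0.2] open 0.18
tool shift cm [ 0.12 -0.03  8.06]
heatsink 0.72 px [249. 128.] rect c [ 541. -113.] size [34. 37.] ang 10 zmax 19
coil 0.96 px [104. 141.] rect c [ 436. -129.] size [36. 38.] ang 27 zmax 17
relay 0.72 px [137. 188.] rect c [584. 208.] size [30. 36.] ang 12 zmax 22
```

```bash
python3 -m inch '[[0,0,0,0,0,3.5,0.66],[0,0,0,0,0,3,0.66],[0,0,0,0,0,1.2,0.66],[0,0,0,0,0,0.3,0.66],[0,0,0,0.6,0,0,0.66],[0,0,0,0.6,0,0,0.66],[0,0,0,0.6,0,0,0.66],[0,0,0,0.6,0,0,0.66],[0,0,0,0.6,0,0,0.66],[0,0,0,0.8,0,0,0.66],[0,0,0,1,0,0,0.66],[0,0,0,1.2,0,0,0.66],[0,0,0,1.2,0,0,0.66],[0,0,0,1.2,0,0,0.66],[0,0,0,1.2,0,0,0.66],[0,0,0,1.2,0,0,0.66],[0,0,0,1.2,0,0,0.66],[0,0,0,0.8,0,0,0.66],[0,0,0,0.4,0,0,0.66]]'
python3 rel.py 523 183 6
python3 - <<'E'
from h import *
p=env.read_camera('wrist');save(p,'wrist4.png');report(p,['heatsink'])
E
```

```text
t: 14.08
eef_pos: [537.3, -32.8, 6.6]
tcp_rot: [3.142, 0.0, 1.63]
ft_force: [-0.7, 0.7, 0.3]
opening: 0.169
grip_force: 0.0
pos [537.3 -32.8   6.6] rot [3.142 0.    1.63 ] t 14.07 F [-0.7  0.7  0.3] open 0.17
tool shift cm [21.62 -0.15  0.06]
heatsink 0.92 px [251. 181.] rect c [536.  -1.] size [34. 38.] ang 3 zmax 19
```

View pics/wrist4.png

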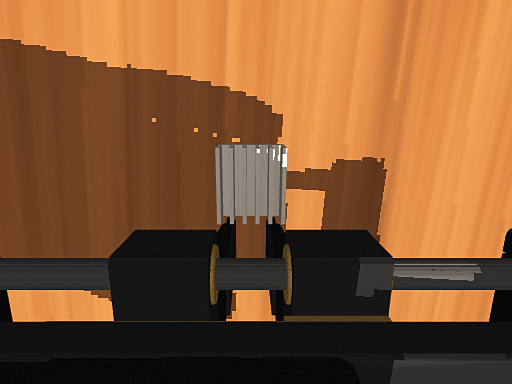

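The heat sink is square on the fingers at (251,181), so I'll push it the remaining 21.4 cm.

```bash
python3 -m inch '[[0,0,0,0.6,0,0,0.66],[0,0,0,1,0,0,0.66],[0,0,0,1.2,0,0,0.66],[0,0,0,1.2,0,0,0.66],[0,0,0,1.2,0,0,0.66],[0,0,0,1.2,0,0,0.66],[0,0,0,1.2,0,0,0.66],[0,0,0,1.2,0,0,0.66],[0,0,0,1.2,0,0,0.66],[0,0,0,1.2,0,0,0.66],[0,0,0,1.2,0,0,0.66],[0,0,0,1.2,0,0,0.66],[0,0,0,1.2,0,0,0.66],[0,0,0,1.2,0,0,0.66],[0,0,0,1.2,0,0,0.66],[0,0,0,1.2,0,0,0.66],[0,0,0,1.2,0,0,0.66],[0,0,0,0.9,0,0,0.66],[0,0,0,0.6,0,0,0.66],[0,0,0,0.3,0,0,0.66]]'
python3 - <<'E'
from h import *
p=env.read_camera('wrist');report(p,['heatsink','relay'])
E
python3 -m inch '[[0,0,0,-1,0,0,0.66],[0,0,0,-2,0,0,0.66],[0,0,0,0,0,-4,0.66],[0,0,0,0,0,-4,0.66],[0,0,0.124,0,0,0,0.66]]'
python3 rel.py 434 -182 86
```

```text
t: 16.68
eef_pos: [524.7, 180.6, 6.6]
tcp_rot: [3.142, 0.0, 1.63]
ft_force: [1.1, -0.1, 0.7]
opening: 0.17
grip_force: 0.1
heatsink 0.69 px [251. 181.] rect c [523. 212.] size [34. 38.] ang 3 zmax 19
relay 0.82 px [368. 195.] rect c [582. 209.] size [30. 36.] ang 11 zmax 19
t: 17.45
eef_pos: [527.8, 149.0, 89.3]
tcp_rot: [3.137, -0.001, 1.502]
ft_force: [0.3, 0.0, -0.8]
opening: 0.169
grip_force: 0.0
pos [527.8 149.   89.3] rot [ 3.137e+00 -1.000e-03  1.502e+00] t 17.45 F [ 0.3  0.  -0.8] open 0.17
tool shift cm [-33.67  -7.09   0.33]
```

```bash
python3 -m inch '[[0,0,0,-4,-0.85,0,0.66],[0,0,0,-4,-0.85,0,0.66],[0,0,0,-4,-0.85,0,0.66],[0,0,0,-4,-0.85,0,0.66],[0,0,0,-4,-0.85,0,0.66],[0,0,0,-4,-0.85,0,0.66],[0,0,0,-4,-0.85,0,0.66],[0,0,0,-4,-0.85,0,0.66],[0,0,0,-1.5,-0.3,0,0.66],[0,0,0,0,0,0,0.66]]'
python3 rel.py 434 -182 6
python3 - <<'E'
from h import *
p=env.read_camera('wrist');report(p,['coil'])
E
```

```text
t: 18.7
eef_pos: [433.4, -180.1, 86.6]
tcp_rot: [-3.142, -0.0, 1.503]
ft_force: [-0.5, 0.3, -0.2]
opening: 0.171
grip_force: 0.0
pos [ 433.4 -180.1   86.6] rot [-3.142 -0.     1.503] t 18.7 F [-0.5  0.3 -0.2] open 0.17
tool shift cm [-0.18  0.07  8.06]
coil 0.62 px [248. 132.] rect c [ 435. -128.] size [38. 38.] ang 65 zmax 17
```

```bash
python3 -m inch '[[0,0,0,0,-0.1,3.5,0.66],[0,0,0,0,0,3,0.66],[0,0,0,0,0,1.2,0.66],[0,0,0,0,0,0.3,0.66],[0,0,0,0.6,0,0,0.66],[0,0,0,0.6,0,0,0.66],[0,0,0,0.6,0,0,0.66],[0,0,0,0.6,0,0,0.66],[0,0,0,0.6,0,0,0.66],[0,0,0,0.8,0,0,0.66],[0,0,0,1,0,0,0.66],[0,0,0,1.2,0,0,0.66],[0,0,0,1.2,0,0,0.66],[0,0,0,1.2,0,0,0.66],[0,0,0,1.2,0,0,0.66],[0,0,0,1.2,0,0,0.66],[0,0,0,1.2,0,0,0.66],[0,0,0,0.8,0,0,0.66],[0,0,0,0.4,0,0,0.66]]'
python3 rel.py 457 188 6
python3 - <<'E'
from h import *
p=env.read_camera('wrist');save(p,'wrist5.png');report(p,['coil'])
E
```

```text
t: 21.18
eef_pos: [441.5, -47.0, 6.6]
tcp_rot: [-3.142, 0.0, 1.506]
ft_force: [-0.3, -1.1, 0.6]
opening: 0.166
grip_force: 0.3
pos [441.5 -47.    6.6] rot [-3.142  0.     1.506] t 21.18 F [-0.3 -1.1  0.6] open 0.17
tool shift cm [23.55  0.04  0.06]
coil 0.95 px [251. 185.] rect c [444. -16.] size [37. 38.] ang 59 zmax 17
```

View pics/wrist5.png

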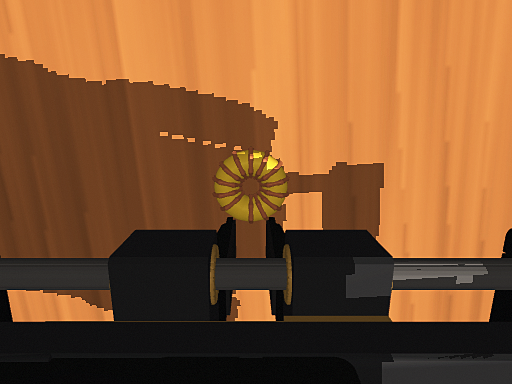

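The coil is cradled between the fingertips at (251,185). About 23 cm remains.

```bash
python3 -m inch '[[0,0,0,0.6,0,0,0.66],[0,0,0,1,0,0,0.66],[0,0,0,1.3,0,0,0.66],[0,0,0,1.3,0,0,0.66],[0,0,0,1.3,0,0,0.66],[0,0,0,1.3,0,0,0.66],[0,0,0,1.3,0,0,0.66],[0,0,0,1.3,0,0,0.66],[0,0,0,1.3,0,0,0.66],[0,0,0,1.3,0,0,0.66],[0,0,0,1.3,0,0,0.66],[0,0,0,1.3,0,0,0.66],[0,0,0,1.3,0,0,0.66],[0,0,0,1.3,0,0,0.66],[0,0,0,1.3,0,0,0.66],[0,0,0,1.3,0,0,0.66],[0,0,0,1.3,0,0,0.66],[0,0,0,1.0,0,0,0.66],[0,0,0,0.6,0,0,0.66],[0,0,0,0.3,0,0,0.66]]'
python3 -m inch '[[0,0,0,-1,0,0,0.66],[0,0,0,-2,0,0,0.66],[0,0,0,0,0,-4,0.66],[0,0,0,0,0,-4,0.66],[0,0,0,-4,0,-4,0.66],[0,0,0,-4,0,-4,0.66],[0,0,0,-4,0,0,0.66],[0,0,0,-4,0,0,0.66],[0,0,0,-4,0,0,0.66],[0,0,0,0,0,0,0.66]]'
python3 - <<'E'
from h import *
for c in ['top','scene']:
    p=env.read_camera(c);save(p,c+'6.png');report(p,['tray','relay','heatsink','coil','spool','jar','screwdriver','tape','cup'])
E
```

```text
t: 23.78
eef_pos: [456.4, 182.3, 6.6]
tcp_rot: [-3.142, 0.0, 1.506]
ft_force: [0.1, -1.3, 0.5]
opening: 0.173
grip_force: 0.1
t: 25.02
eef_pos: [440.9, -50.0, 166.6]
tcp_rot: [-3.141, 0.0, 1.502]
ft_force: [-0.1, -0.3, -0.0]
opening: 0.17
grip_force: 0.0
tray 0.77 px [127. 215.] rect c [522. 222.] size [138. 216.] ang 85 zmax 32
relay 0.53 px [137. 187.] rect c [584. 208.] size [30. 35.] ang 12 zmax 23
heatsink 0.76 px [135. 213.] rect c [524. 211.] size [32. 38.] ang 1 zmax 21
coil 0.73 px [132. 241.] rect c [459. 211.] size [34. 34.] ang 1 zmax 20
spool 0.59 px [349. 230.] rect c [ 489. -287.] size [36. 36.] ang 46 zmax 39
jar 0.8 px [347. 178.] rect c [ 612. -284.] size [31. 31.] ang 87 zmax 54
screwdriver 0.71 px [270. 119.] rect c [ 753. -118.] size [20. 99.] ang 0 zmax 29
tape 0.79 px [393. 194.] rect c [ 577. -395.] size [68. 66.] ang 43 zmax 23
cup 0.55 px [404. 265.] rect c [ 414. -392.] size [74. 74.] ang 79 zmax 88
relay 0.4 px [327. 148.] rect c [584. 203.] size [30. 38.] ang 9 zmax 18
heatsink 0.41 px [315. 136.] rect c [523. 207.] size [34. 38.] ang 5 zmax 17
coil 0.6 px [302. 125.] rect c [460. 206.] size [33. 34.] ang 88 zmax 16
spool 0.52 px [174. 205.] rect c [ 489. -292.] size [35. 36.] ang 61 zmax 34
jar 0.58 px [199. 234.] rect c [ 612. -288.] size [31. 31.] ang 51 zmax 49
screwdriver 0.8 px [284. 240.] rect c [ 755. -122.] size [ 21. 100.] ang 0 zmax 25
tape 0.81 px [155. 251.] rect c [ 577. -400.] size [67. 68.] ang 86 zmax 19
cup 0.59 px [124. 199.] rect c [ 413. -397.] size [72. 76.] ang 89 zmax 83
```

View pics/top6.png

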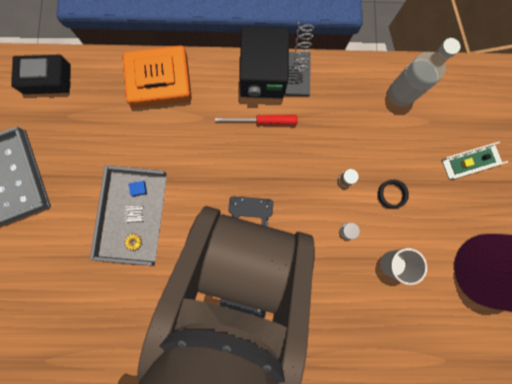

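The relay (137,187), heat sink (135,213) and coil (132,241) are all well inside the tray. The bystanders haven't moved.

```bash
python3 -c "from cell import env; print(env.job_done())"
```

```text
the job is handed in; nothing more can be done
None
```

The relay, heat sink and coil are all swept flat and wholly into the tray, no bystander moved measurably, and I handed the job in at about 25 s; no verdict was returned.

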